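Set the length stop against the setting block

TASK

Set the length-setting fixture to the steel setting block: take the block out of its wooden stand and lay it flat in the fixture's channel, its length along the channel (the stand leaves only the block's ends to grip and the fixture only its sides, so put it down on the bench and take it again). Let go of it, then wind the handwheel clockwise by its crank knob until the carriage has pushed the block onto the anvil and holds it snug between its nose and the anvil, without forcing it, and let go. Leave the other things on the bench alone.

Things in the scene. Friction and masses are not known exactly. Their poses are not given: they have to be found in the camera images.
- setting_block: loose bright steel block with two yellow bands and a hole mark in the top: 22 (x) x 60 (y) x 30 (z) mm, 0.3 kg, plain box. Origin at the centre of its underside, z up through its top, y along its length. Half-turn symmetric.
- stand: fixed wooden stand, 52 (x) x 36 (y) x 38 (z) mm, origin at the centre of its underside. A groove 27 mm wide, open at both ends, runs along its y; groove floor 8 mm above the bench, walls up to 38 mm, flush with the top of the block in it. The block lies along y and sticks out about 12 mm at each end: only its ends (60 mm apart) can be gripped there.
- fixture: fixed grey fixture, 86 (x) x 284 (y) mm; origin on the bench under its middle, y from handwheel to anvil. Block channel centred on x = 0: steel bed 20 mm above the bench, side rails 5 mm tall and 27 mm apart from y = +23 to +105 mm. Steel anvil 50 x 25 x 40 mm, top at 60 mm, face at y = +105 mm, 70 to 80 mm from the carriage's nose at the start. Grey gear housing y = -134 to -60 mm, 55 mm tall, under the wheel.
- bed (a point): point of the fixture on the bed in the middle of the channel, 40 mm from the anvil's face, 20 mm above the bench; axes as the fixture's
- handwheel (a joint): angle of the handwheel, rad, 0 to 7.5, growing clockwise seen from above, which drives the carriage to the anvil; upright axis at fixture x = 0, y = -97 mm. It is stiff to turn (0.05 N m, 1.5 N at the knob) and stays where it is left; once the block is pinched it resists firmly (4 N at the knob press the block with about 25 N)
- crank_grip (a point): middle of the black crank knob, upright, 16 mm thick, 34 mm tall, standing on the aluminium wheel (90 mm across, its top about 71 mm above the bench) 36 mm from the wheel's axis; this point is 91 mm above the bench, the knob's top 107 mm. The knob turns freely on its own pin, so a gripper holding it need not turn while it goes round
- scissors: loose red-handled scissors, bystander, 90 x 197 x 9 mm, leave alone
- tape_roll: loose roll of white tape, bystander, 80 x 80 x 18 mm, leave alone
- screwdriver: loose red-handled screwdriver, bystander, 24 x 174 x 24 mm, leave alone
- marker_blue: loose white marker with a blue cap, bystander, 17 x 136 x 18 mm, leave alone
- carriage: blue carriage with a brass nose 40 mm wide, top 57 mm above the bench. Origin at bed height in the middle of the nose's front face, which looks along the fixture's +y to the anvil. The handwheel drives it along y, 4 mm per rad: the nose is at fixture y = +23 mm + 4 mm x wheel angle, so a 60 mm block against the anvil is touched at wheel angle 5.5 rad
Not all that is in view belongs to the job. Of the things like the setting_block, leave any that is black or green; of the rest the larger one is meant.

How it is judged:
By the outcome, as a careful person would: the job done as asked, in the order asked, and still so for the second after the job is handed in, with the robot touching nothing.
It also fails if it takes over 69 s, if anything falls off the work surface, if the arm or the gripper's body presses on something with over 40 N, if the wrist force passes 120 N, or if a joint passes its speed limit or range.

ROBOT

A 7-joint arm with a two-finger parallel gripper is mounted at the origin on a cart in front of the work surface, level with it; the furniture and walls round the work are solid. World frame = base frame: x ahead of the robot, y to its left, z up, the work surface at z = 0. Lengths are in mm, angles in rad, forces in N, time in s.
With the tool pointing down it reaches from about 425 to 950 mm from the base axis. Payload 4.7 kg.
Tool frame: the origin (TCP) lies midway between the tips of the shut fingers; the grasp point (between the pads) lies 19 mm behind it; z points along the fingers, y is the line along which they close (so a half turn about z gives the same grasp; the last joint's range is limited). The gripper opens to 85 mm and grips with 20 to 120 N. Pads are 22 mm wide; open, the fingers measure 114 mm over their backs; the gripper's body (76 mm by 85 mm) begins 54 mm behind the grasp point. The pads swing forward as they close: fully open they stand 13 mm farther back than shut.
Start: joints at [1.138, 0.469, -0.049, 1.532, 0.024, 1.141, -0.082], TCP at [265.265, -620.712, 231.335] pointing down, gripper open.
Joint ranges: [-2.59, 2.59], [-0.33, 1.99], [-1.39, 1.29], [0.1, 2.45], [-1.04, 4.18], [0.21, 1.99], [-2.66, 2.66]. Speed limits (rad/s): [2.57, 2.57, 3.14, 3.14, 3.14, 3.14, 3.14].

INTERFACE

Orientations are given as a unit quaternion [w, x, y, z].
In Python, from bench import sense, viewer, workorder, finder gives the robot as it stands. The module is installed in compiled form; this text tells all that it offers.
- The arm moves only by the tool step_arm, never from a script. Its argument "motion" is a list of rows, each a list of 7 numbers: the shift along the tool's x, y, z in mm, then the turn, a rotation vector about the tool's x, y, z in rad, then the closure, from -1 (fully open) to 1 (shut). A call has exactly 5 rows; each row shifts and turns the commanded pose from where the row before left it, along the tool's axes as they then stand; what a row does not reach is not made up. A row lasts 1/10 s, in which the tool goes at most 50 mm and 8.59 degrees, less where a joint would pass 70% of its speed; a pose out of reach is approached as far as the arm can. A call is refused whole if a number of a shift passes 50 or a number of a turn 0.15, either way. A call with a gripper value outside its range is refused whole. The fingers move at their own pace and stop on an object; "grip_force" is the grip in N (left out, the last holds). Time passes only in rows, so rows that do not move let the fingers close, or fill a call up. It gives the time, the measured TCP pose, the force, the opening and the grip force at its end, in the units of the state.
- sense(): the state, without advancing time (a new reading comes with each control period).
- viewer.camera(name): name is "side" or "top" or "wrist"; returns the picture (480x640x3 uint8, red, green, blue); there is no depth.
- viewer.camera_info(name): a dict with "intrinsics" (3x3 intrinsics, pixels), "R" (3x3) and "t" (3): a world point X has camera coordinates R X + t; the wrist camera has in their place "mount" (4x4, takes a point from camera to tool coordinates, whose origin is the TCP and whose axes are the flange's). Camera axes: x right, y down, z forward; pixel columns grow to the right and rows downward; lengths in mm; the calibration is good to about 2 mm. A picture is of the moment at which its call begins: read the wrist's pose just before it. camera_info takes no time and is no camera call.
- workorder.close_job(): hands the job in; it is judged then, once.
Trained networks look in the newest picture that a camera, given by its name, has taken for a name from the list of things; names that differ only in an ending like _2 or _b are one class to them, and where a whole thing is asked for, a point or a joint stands for the part that bears it (a point fixed in the world has none). Each returns a list of dicts, best first, with "conf" (0 to 1); they miss things now and then, are a little off and sometimes report something else, mostly with a low value. They report only what shows in the picture. A call takes as long as a camera call. They do not tell look-alikes from the thing itself.
- finder.look_for(camera, label): "xyz" ([x, y, z] in mm, in world coordinates, good to about 4 mm: the middle of the surface that is visible of it).
- finder.tip_of(camera, label): "xyz" ([x, y, z] in mm, in world coordinates, good to about 4 mm: a listed point, or the origin of a listed thing).
The state is a dict: "time": time; "joints": joint angles; "qvel": joint speeds; "joint_torque": joint torques, N m; "position": TCP position; "tcp_rot": TCP orientation; "contact_force": force on the tool from outside, world axes, zero at the start; "wrist_torque": the same for the moment, N m; "width": finger opening in mm; "gripper_force": force on a finger pad.
Only numpy, scipy, OpenCV 4.12 (cv2) and the standard library are available. Lean on these libraries where they do the work, as an engineer would, in place of code of your own. Each camera call takes 0.05 s, during which the arm holds its last target. There are 200 camera calls.

## Working session

There is one attempt and no reset: what is moved stays moved. The work goes in short steps, Python scripts to look and compute and a tool call to move; the robot and the scene stay as the last step left them, time stands still between calls to the robot, and variables do not carry over. Pictures are saved under pics/ and viewed, at most 10 in all, crops included, and the job is handed in when it is done.

Besides the shell and the picture viewer there is one more tool, called by a JSON object that holds its "op" and its "data". step_arm: Moves the arm, as the interface text tells. Its arguments: {"type":"object","properties":{"motion":{"type":"array"},"grip_force":{"type":"number"}},"required":["motion"]}

```bash
mkdir -p pics; python3 - <<'E'
from bench import sense, viewer, finder
import cv2,numpy as np
s=sense();print(s)
for c in("top","side"):
    im=viewer.camera(c);cv2.imwrite(f"pics/{c}0.png",im[:,:,::-1])
    i=viewer.camera_info(c);print(c,i)
    for l in("setting_block","stand","fixture","bed","crank_grip","carriage"):
        print(l,[(np.round(d["xyz"]),round(d["conf"],2)) for d in finder.tip_of(c,l)])
E
```

```text
{'time': 0.0, 'joints': array([ 1.13809701,  0.46946393, -0.0485849 ,  1.53370684,  0.02414552,
        1.14101037, -0.08234143]), 'qvel': array([ 1.28644021e-03,  2.39808018e-06,  7.96102277e-04,  3.59774754e-04,
       -8.13792666e-04, -2.63130369e-04,  2.43261923e-04]), 'joint_torque': array([ 1.45081543e-03, -5.10300994e+01, -4.63069207e-02, -2.37716210e+01,
        1.07057963e-02,  7.48327497e-03,  9.54602882e-06]), 'position': array([ 264.97610743, -620.17012046,  230.24078292]), 'tcp_rot': array([-9.66568755e-04,  9.79686862e-01,  2.00530924e-01, -2.59321979e-04]), 'contact_force': array([0.65593291, 0.29182845, 0.42264987]), 'wrist_torque': array([ 0.01129498,  0.01458616, -0.00798848]), 'gripper_force': 0.0, 'width': 85.19469094606228}
top {'intrinsics': array([[470.23979293,   0.        , 311.72395365],
       [  0.        , 470.23979293, 237.05956854],
       [  0.        ,   0.        ,   1.        ]]), 'R': array([[ 0.00642653, -0.99992588,  0.01034048],
       [-0.98800573, -0.00794467, -0.15421272],
       [ 0.15428345, -0.0092254 , -0.98798356]]), 't': array([ 68.8555
[... 536 characters left out ...]
    [  0.        ,   0.        ,   1.        ]]), 'R': array([[-0.91924583, -0.39297867,  0.02355551],
       [-0.23908282,  0.50971807, -0.82645441],
       [ 0.31277229, -0.76534649, -0.56251066]]), 't': array([556.08096254, 170.56316967, 953.45667207])}
setting_block [(array([401., 275.,  -0.]), 0.88), (array([560., 196.,  -1.]), 0.81), (array([434., 197.,  -1.]), 0.8), (array([487., 260.,   9.]), 0.7)]
stand [(array([489., 264.,   2.]), 0.68)]
fixture [(array([578., -74.,  -2.]), 0.69)]
bed [(array([570.,  -7.,  22.]), 0.78), (array([682., 255.,   5.]), 0.32)]
crank_grip [(array([ 576., -203.,   87.]), 0.48), (array([682., 255.,   3.]), 0.35)]
carriage [(array([577., -42.,  19.]), 0.84)]
```

View pics/top0.png

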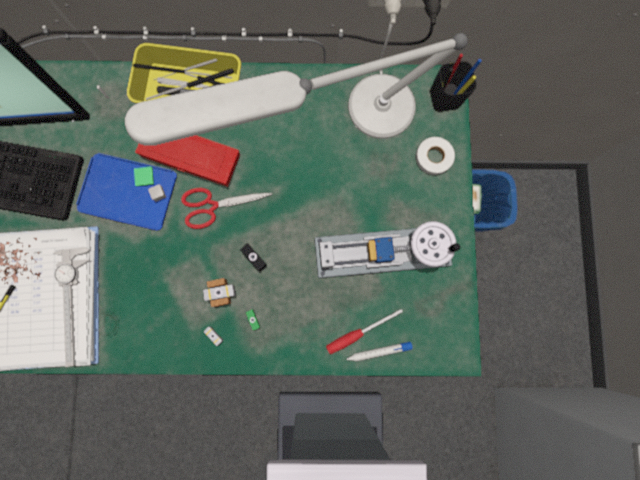

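View pics/side0.png

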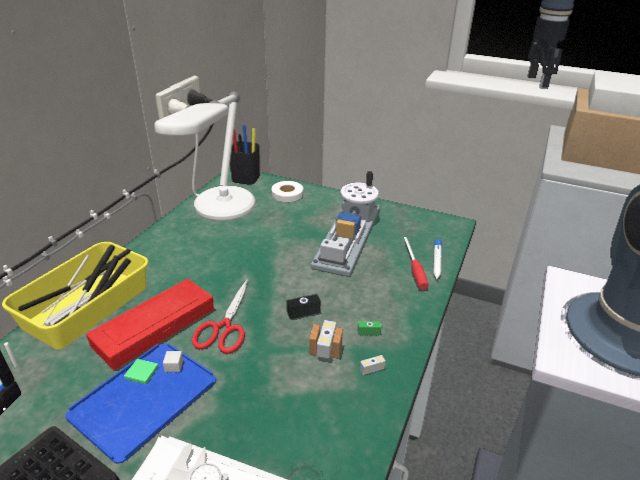

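The top view shows the block in its stand at about px (218,293), running roughly horizontally. The look-alikes are black (253,257), green (253,320) and a small steel one (213,336). The fixture spans (318,255) to (452,245), with its knob at (455,247). The side view agrees. I'm moving above the stand.

{"op": "step_arm", "data": {"motion": [[0, 0, 0, 0, 0, 0.1, -1], [0, 0, 0, 0, 0, 0.1, -1], [28, -38, 0, 0, 0, 0, -1], [28, -38, 0, 0, 0, 0, -1], [28, -38, 0, 0, 0, 0, -1]]}}

```text
time: 1.2
position: [324.9, -490.7, 231.3]
tcp_rot: [0.0, 0.995, 0.101, 0.0]
contact_force: [1.5, -0.3, 0.1]
width: 85.7
gripper_force: 0.0
```

{"op": "step_arm", "data": {"motion": [[28, -38, 0, 0, 0, 0, -1], [28, -38, 0, 0, 0, 0, -1], [28, -38, 0, 0, 0, 0, -1], [28, -38, 0, 0, 0, 0, -1], [28, -38, 0, 0, 0, 0, -1]]}}

```text
time: 1.7
position: [423.7, -275.9, 231.7]
tcp_rot: [0.0, 0.995, 0.102, 0.0]
contact_force: [0.8, -0.3, -0.2]
width: 85.4
gripper_force: 0.0
```

{"op": "step_arm", "data": {"motion": [[28, -38, 0, 0, 0, 0, -1], [28, -38, 0, 0, 0, 0, -1], [28, -38, 0, 0, 0, 0, -1], [28, -38, 0, 0, 0, 0, -1], [0, 0, 0, 0, 0, 0, -1]]}}

```text
time: 2.2
position: [504.6, -98.5, 232.0]
tcp_rot: [-0.002, 0.994, 0.108, 0.002]
contact_force: [0.3, -0.1, 0.3]
width: 85.6
gripper_force: 0.0
```

```bash
cat > h.py <<'E'
import numpy as np, cv2
from bench import sense, viewer, finder
from scipy.spatial.transform import Rotation as Ro
def pose():
    s=sense();q=s["tcp_rot"];R=Ro.from_quat([q[1],q[2],q[3],q[0]]).as_matrix()
    return s,R,np.array(s["position"])
def yaw(R): return np.arctan2(R[1,0],R[0,0])
def go(target):  # world target -> tool shift
    s,R,p=pose();print("pos",p.round(1),"yaw",yaw(R).round(4),"tilt",R[:2,2].round(4),"shift",(R.T@(np.array(target)-p)).round(1))
def snap(name):
    s,R,p=pose();im=viewer.camera("wrist");cv2.imwrite(f"pics/{name}.png",im[:,:,::-1])
    i=viewer.camera_info("wrist");M=np.array(i["mount"]);T=np.eye(4);T[:3,:3]=R;T[:3,3]=p
    W=T@M;np.savez(f"pics/{name}.npz",W=W,K=i["intrinsics"]);return im
def ray(name,uv,z):
    d=np.load(f"pics/{name}.npz");W=d["W"];v=W[:3,:3]@np.linalg.inv(d["K"])@[uv[0],uv[1],1];o=W[:3,3]
    return o+v*(z-o[2])/v[2]
E
python3 - <<'E'
from h import *
snap("w0");print(viewer.camera_info("wrist"));go([490,262,230]);print(sense()["time"])
E
```

```text
{'intrinsics': array([[400.97412664,   0.        , 316.47872209],
       [  0.        , 400.97412664, 237.52056296],
       [  0.        ,   0.        ,   1.        ]]), 'mount': array([[-6.75396486e-04, -9.55162762e-01, -2.96080466e-01,
         7.63431343e+01],
       [ 9.99999720e-01, -5.49971214e-04, -5.06903664e-04,
        -1.33035821e+00],
       [ 3.21339770e-04, -2.96080725e-01,  9.55162866e-01,
        -1.42872399e+02],
       [ 0.00000000e+00,  0.00000000e+00,  0.00000000e+00,
         1.00000000e+00]])}
pos [ 503.3 -102.4  231.7] yaw 0.2114 tilt [0.0011 0.001 ] shift [  63.5 -359.     2. ]
2.25
```

View pics/w0.png

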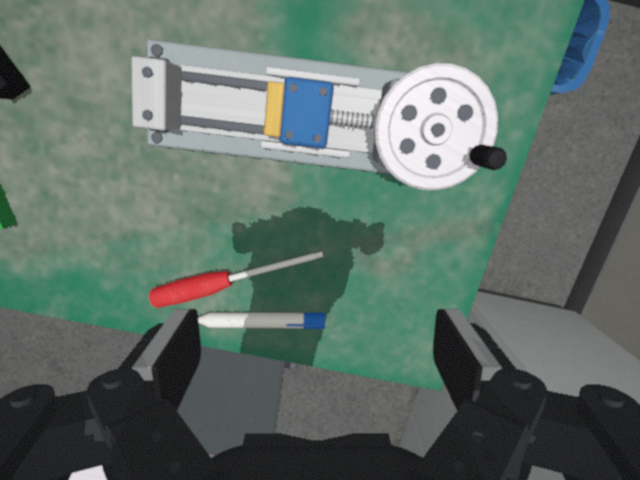

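{"op": "step_arm", "data": {"motion": [[7, -45, 0, 0, 0, 0, -1], [7, -45, 0, 0, 0, 0, -1], [7, -45, 0, 0, 0, 0, -1], [7, -45, 0, 0, 0, 0, -1], [7, -45, 0, 0, 0, 0, -1]]}}

```text
time: 2.75
position: [490.7, 121.2, 231.5]
tcp_rot: [0.001, 0.995, 0.1, 0.0]
contact_force: [0.8, 0.0, 0.3]
width: 85.1
gripper_force: 0.0
```

{"op": "step_arm", "data": {"motion": [[0, -45, 0, 0, 0, 0, -1], [0, -45, 0, 0, 0, 0, -1], [0, -40, 0, 0, 0, 0, -1], [0, 0, 0, 0, 0, 0, -1], [0, 0, 0, 0, 0, 0, -1]]}}

```text
time: 3.25
position: [464.7, 248.0, 231.2]
tcp_rot: [0.0, 0.995, 0.102, 0.0]
contact_force: [0.7, -0.6, 0.6]
width: 85.4
gripper_force: 0.0
```

```bash
python3 - <<'E'
from h import *
snap("w1");go([490,262,230])
E
```

```text
pos [465.1 246.8 231.1] yaw 0.2017 tilt [ 0.     -0.0015] shift [27.5 -9.9  1. ]
```

View pics/w1.png

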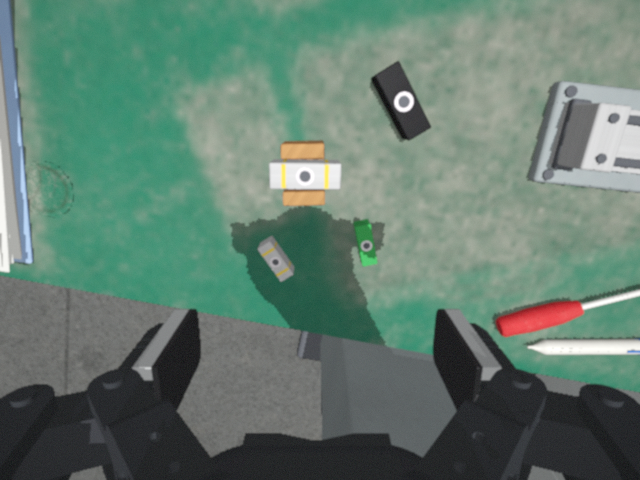

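w1 shows the block at about (270–341, 163–188) with its hole mark at (305,176), almost square to the tool. w0 shows the anvil top centred at about (149,93), the wheel hub at (437,129) and the knob at (487,157).

```bash
python3 - <<'E'
from h import *
im=cv2.imread("pics/w1.png")
hsv=cv2.cvtColor(im,cv2.COLOR_BGR2HSV)[150:200,255:355]
m=((hsv[...,1]<60)&(hsv[...,2]>130)).astype(np.uint8)
m[:, :]|=(((hsv[...,0]>22)&(hsv[...,0]<35)&(hsv[...,1]>100)&(hsv[...,2]>150))).astype(np.uint8)
n,l,st,_=cv2.connectedComponentsWithStats(cv2.morphologyEx(m,cv2.MORPH_CLOSE,np.ones((5,5))))
k=1+st[1:,4].argmax();print(st[k]);pts=np.argwhere(l==k)[:,::-1]+[255,150]
r=cv2.minAreaRect(pts.astype(np.float32));print(r)
P=np.array([ray("w1",c,38)[:2] for c in cv2.boxPoints(r)]);print(P.round(1),P.mean(0).round(1),np.linalg.norm(np.diff(P,axis=0),axis=1).round(1))
e=P[1]-P[0] if np.linalg.norm(P[1]-P[0])>40 else P[2]-P[1];e=e*np.sign(e[1]);print("yaw",np.arctan2(-e[0],e[1]))
b=ray("w1",(305,176),38);print("hole",b)
go([*P.mean(0),100])
A=ray("w0",(149,92.5),60);L=[ray("w0",p,60) for p in((133,57),(133,127),(165,57),(165,129))]
H=ray("w0",(437,129),75);K=ray("w0",(493,157),91)
print("anvil",A,np.round(L,1),"hub",H,"knob",K);d=A-H;print(np.hypot(*d[:2]),"yaw",np.arctan2(-d[0],d[1]))
E
```

```text
[   0    0  100   50 4145]
((304.5, 174.5), (49.0, 99.0), 90.0)
[[500.7 308.3]
 [517.1 228.6]
 [477.2 219.3]
 [460.2 301.9]] [488.8 264.5] [81.4 41.  84.4]
yaw 0.20333848705649796
hole [487.99883088 263.94272448  38.        ]
pos [465.1 246.8 231.1] yaw 0.2017 tilt [ 0.     -0.0015] shift [ 26.8 -12.9 131. ]
anvil [567.17602187  44.21449835  60.        ] [[589.   57.8  60. ]
 [539.9  53.8  60. ]
 [593.9  35.2  60. ]
 [543.6  29.9  60. ]] hub [ 587.24465636 -167.55331883   75.        ] knob [ 577.04302003 -206.70997296   91.        ]
212.71661544099655 yaw 0.09448498295363815
```

{"op": "step_arm", "data": {"motion": [[13, -6, 20, 0, 0, 0, -1], [13, -6, 40, 0, 0, 0, -1], [0, 0, 45, 0, 0, 0, -1], [0, 0, 30, 0, 0, 0, -1], [0, 0, 0, 0, 0, 0, -1]]}}

```text
time: 3.8
position: [485.8, 260.9, 92.1]
tcp_rot: [0.003, 0.995, 0.1, -0.004]
contact_force: [0.3, -0.2, -0.4]
width: 85.8
gripper_force: 0.0
```

```bash
python3 - <<'E'
from h import *
snap("w2");go([488.3,264,6])
E
```

```text
pos [487.3 262.7  94.8] yaw 0.2005 tilt [-0.0034 -0.0031] shift [ 1.5 -1.3 88.8]
```

View pics/w2.png

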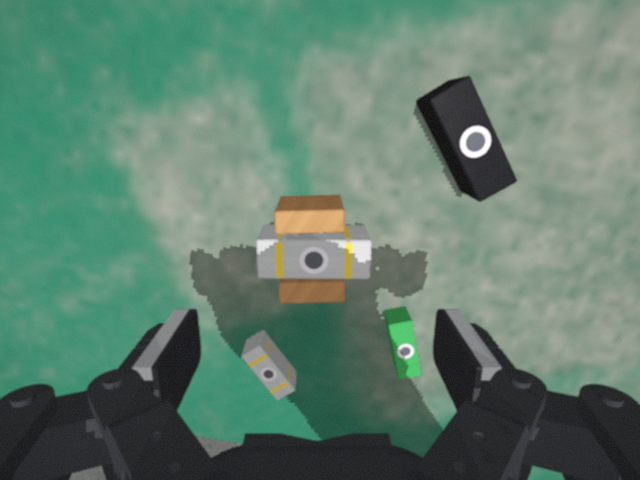

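w2 shows the block still in the stand, hole at (314,260) and ends at x = 257 and 371. The fingers will come down clear of the green and small blocks.

```bash
python3 - <<'E'
from h import *
b=ray("w2",(314,260),38);print(b,ray("w2",(257,279),38),ray("w2",(371,278),38));go([b[0],b[1],6])
E
```

```text
[487.74316322 263.86889485  38.        ] [471.2102487  291.44078036  38.        ] [483.67061364 232.16031687  38.        ]
pos [487.3 262.7  94.8] yaw 0.2005 tilt [-0.0034 -0.0031] shift [ 1.  -1.3 88.8]
```

{"op": "step_arm", "data": {"motion": [[1, -1, 40, 0, 0, 0, -1], [0, 0, 30, 0, 0, 0, -1], [0, 0, 21, 0, 0, 0, -1], [0, 0, 0, 0, 0, 0, -1], [0, 0, 0, 0, 0, 0, -1]]}}

```text
time: 4.35
position: [490.0, 266.9, 7.3]
tcp_rot: [-0.0, 0.995, 0.101, 0.002]
contact_force: [-0.0, 0.2, -0.2]
width: 85.7
gripper_force: 0.0
```

{"op": "step_arm", "data": {"motion": [[0, 0, 0, 0, 0, 0, 1], [0, 0, 0, 0, 0, 0, 1], [0, 0, 0, 0, 0, 0, 1], [0, 0, 0, 0, 0, 0, 1], [0, 0, 0, 0, 0, 0, 1]], "grip_force": 60}}

```text
time: 4.85
position: [490.0, 266.5, 7.6]
tcp_rot: [0.0, 0.995, 0.101, 0.002]
contact_force: [-0.1, -2.7, 8.0]
width: 59.3
gripper_force: 65.0
```

{"op": "step_arm", "data": {"motion": [[0, 0, -20, 0, 0, 0, 1], [0, 0, -40, 0, 0, 0, 1], [-10, 38, -10, 0, 0, 0, 1], [-10, 38, 0, 0, 0, 0, 1], [-10, 38, 0, 0, 0, 0, 1]]}}

```text
time: 5.35
position: [482.1, 148.0, 76.5]
tcp_rot: [0.0, 0.995, 0.102, 0.001]
contact_force: [0.9, -0.3, -3.2]
width: 58.9
gripper_force: 69.8
```

{"op": "step_arm", "data": {"motion": [[-10, 38, 0, 0, 0, 0, 1], [0, 0, 0, 0, 0, 0.105, 1], [0, 0, 30, 0, 0, 0, 1], [0, 0, 30, 0, 0, 0, 1], [0, 0, 0, 0, 0, 0, 1]]}}

```text
time: 5.85
position: [477.1, 108.8, 13.1]
tcp_rot: [0.001, 0.999, 0.049, -0.003]
contact_force: [-0.2, -0.0, -2.0]
width: 58.4
gripper_force: 69.5
```

```bash
python3 - <<'E'
from h import *
go([480,110,0]);print(sense()["width"])
E
```

```text
pos [477.1 108.8  13.1] yaw 0.0988 tilt [-0.0064 -0.002 ] shift [ 3.1 -1.  13. ]
58.44112946104081
```

{"op": "step_arm", "data": {"motion": [[0, 0, 7, 0, 0, 0, 1], [0, 0, 4, 0, 0, 0, 1], [0, 0, 0, 0, 0, 0, 1], [0, 0, 0, 0, 0, 0, 1], [0, 0, 0, 0, 0, 0, 1]]}}

```text
time: 6.35
position: [480.3, 110.0, 5.0]
tcp_rot: [-0.0, 0.999, 0.049, 0.001]
contact_force: [0.7, 0.1, -3.3]
width: 58.9
gripper_force: 69.7
```

{"op": "step_arm", "data": {"motion": [[0, 0, 2, 0, 0, 0, 1], [0, 0, 1, 0, 0, 0, 1], [0, 0, 1, 0, 0, 0, 1], [0, 0, 0, 0, 0, 0, 1], [0, 0, 0, 0, 0, 0, 1]]}}

```text
time: 6.85
position: [479.8, 109.8, 0.2]
tcp_rot: [0.0, 0.999, 0.049, -0.0]
contact_force: [-0.2, -0.3, -3.3]
width: 59.1
gripper_force: 69.7
```

{"op": "step_arm", "data": {"motion": [[0, 0, 0.5, 0, 0, 0, 1], [0, 0, 0, 0, 0, 0, 1], [0, 0, 0, 0, 0, 0, -1], [0, 0, 0, 0, 0, 0, -1], [0, 0, 0, 0, 0, 0, -1]]}}

```text
time: 7.35
position: [480.2, 110.0, 0.1]
tcp_rot: [-0.0, 0.999, 0.049, 0.0]
contact_force: [0.3, 0.2, 0.6]
width: 85.4
gripper_force: 0.0
```

{"op": "step_arm", "data": {"motion": [[0, 0, 0, 0, 0, 0, -1], [0, 0, -30, 0, 0, 0, -1], [0, 0, -40, 0, 0, 0, -1], [0, 0, -30, 0, 0, 0, -1], [0, 0, 0, 0, 0, 0, -1]]}}

```text
time: 7.85
position: [482.8, 110.8, 103.7]
tcp_rot: [-0.001, 0.999, 0.049, 0.004]
contact_force: [0.1, 0.1, -0.3]
width: 85.3
gripper_force: 0.0
```

```bash
python3 - <<'E'
from h import *
snap("w3");go([480,110,6]);print(sense()["joints"].round(2))
E
```

```text
pos [481.3 110.2 101.8] yaw 0.0985 tilt [0.0049 0.0007] shift [-1.8  0.  95.8]
[ 0.06  0.38 -0.45  2.07  0.24  0.74 -2.01]
```

View pics/w3.png

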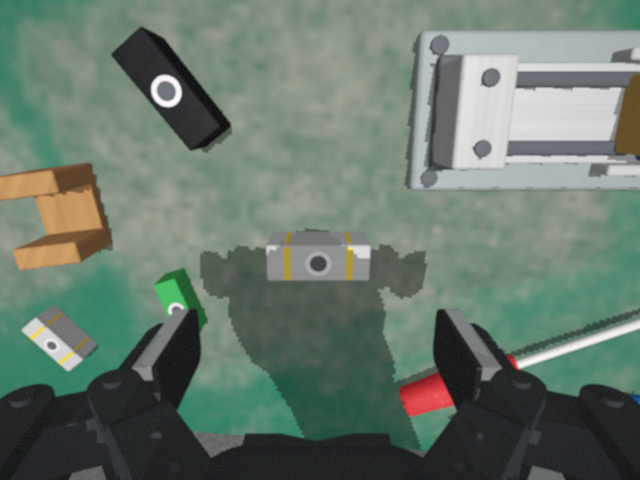

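w3 shows the block flat on the bench, hole at (318,264), square to the tool. The stand is now empty.

```bash
python3 - <<'E'
from h import *
print(ray("w3",(318,264),30),ray("w3",(267,280),30),ray("w3",(370,281),30),"screwdr",ray("w3",(405,400),10))
b=ray("w3",(318,264),30);go([b[0],b[1],8])
E
```

```text
[476.39924171 110.91203551  30.        ] [463.55768138 139.59265316  30.        ] [468.84690191  79.6061231   30.        ] screwdr [373.56521096  39.16348615  10.        ]
pos [481.3 110.2 101.8] yaw 0.0985 tilt [0.0049 0.0007] shift [-5.3 -1.2 93.8]
```

{"op": "step_arm", "data": {"motion": [[0, 0, 0, 0, 0, -0.145, -1], [0, 0, 0, 0, 0, -0.145, -1], [0, 0, 0, 0, 0, -0.145, -1], [0, 0, 0, 0, 0, -0.145, -1], [0, 0, 0, 0, 0, -0.145, -1]]}}

```text
time: 8.4
position: [478.9, 109.5, 98.5]
tcp_rot: [-0.0, 0.915, 0.403, -0.001]
contact_force: [0.6, 1.0, 0.0]
width: 85.4
gripper_force: 0.0
```

{"op": "step_arm", "data": {"motion": [[0, 0, 0, 0, 0, -0.145, -1], [0, 0, 0, 0, 0, -0.145, -1], [0, 0, 0, 0, 0, -0.145, -1], [0, 0, 0, 0, 0, -0.145, -1], [0, 0, 0, 0, 0, -0.145, -1]]}}

```text
time: 8.9
position: [478.9, 109.5, 98.5]
tcp_rot: [-0.001, 0.713, 0.701, -0.001]
contact_force: [0.8, -0.3, -0.8]
width: 85.3
gripper_force: 0.0
```

{"op": "step_arm", "data": {"motion": [[0, 0, 0, 0, 0, -0.12, -1], [0, 0, 0, 0, 0, 0, -1], [0, 0, 0, 0, 0, 0, -1], [0, 0, 0, 0, 0, 0, -1], [0, 0, 0, 0, 0, 0, -1]]}}

```text
time: 9.4
position: [479.7, 109.8, 99.7]
tcp_rot: [0.0, 0.672, 0.741, -0.0]
contact_force: [0.1, 0.2, 0.3]
width: 85.2
gripper_force: 0.0
```

```bash
python3 - <<'E'
from h import *
snap("w4")
b=ray("w3",(318,264),30);go([b[0],b[1],6]);print(sense()["joints"].round(2))
im=viewer.camera("top")
for l in ("fixture","bed","crank_grip","handwheel","carriage"):
    for c in("wrist","top"): print(c,l,[(np.round(d["xyz"],1),round(d["conf"],2)) for d in finder.tip_of(c,l)][:2])
E
```

```text
pos [479.8 109.9  99.8] yaw 1.6682 tilt [ 0.0001 -0.0002] shift [ 1.4 -3.3 93.8]
[ 0.34  0.47 -0.82  2.05  0.47  0.81 -0.66]
wrist fixture []
top fixture [(array([577.5, -71.8,   2.2]), 0.79)]
wrist bed []
top bed [(array([572.9,  -6.6,  17.9]), 0.95)]
wrist crank_grip []
top crank_grip [(array([ 575.4, -208.4,   91.9]), 0.57)]Traceback (most recent call last):
  File "<stdin>", line 6, in <module>
ValueError: it knows: bed, carriage, crank_grip, fixture, marker_blue, scissors, screwdriver, setting_block, stand, tape_roll
```

View pics/w4.png

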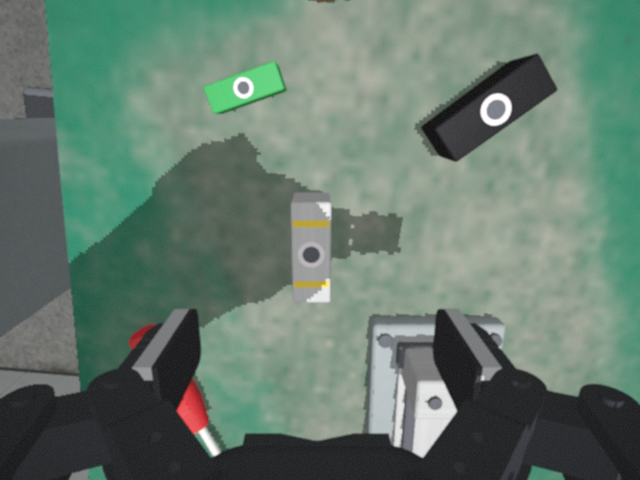

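w4 shows the block running up the image between the open fingers, hole at (311,255). The fixture's anvil end is at the lower right, clear of the right finger's path.

{"op": "step_arm", "data": {"motion": [[1, -3, 40, 0, 0, 0, -1], [0, 0, 30, 0, 0, 0, -1], [0, 0, 15, 0, 0, 0, -1], [0, 0, 7, 0, 0, 0, -1], [0, 0, 0, 0, 0, 0, -1]]}}

```text
time: 10.3
position: [476.8, 110.8, 7.6]
tcp_rot: [-0.0, 0.672, 0.741, -0.0]
contact_force: [-0.0, -0.1, 1.0]
width: 85.3
gripper_force: 0.0
```

```bash
python3 - <<'E'
from h import *
b=ray("w4",(311,255),30);print(b, ray("w4",(292,301),30),ray("w4",(292,203),30));go([b[0],b[1],6])
E
```

```text
[477.05997689 110.47642991  30.        ] [468.65197266  81.0346453   30.        ] [464.08609892 139.19465025  30.        ]
pos [476.8 110.8   7.6] yaw 1.669 tilt [-0.0005  0.0001] shift [-0.3  0.2  1.6]
```

{"op": "step_arm", "data": {"motion": [[0, 0, 0, 0, 0, 0, 1], [0, 0, 0, 0, 0, 0, 1], [0, 0, 0, 0, 0, 0, 1], [0, 0, 0, 0, 0, 0, 1], [0, 0, 0, 0, 0, 0, 1]]}}

```text
time: 10.8
position: [477.2, 110.6, 8.5]
tcp_rot: [0.0, 0.672, 0.741, 0.0]
contact_force: [-0.2, -1.2, 6.8]
width: 20.7
gripper_force: 60.2
```

{"op": "step_arm", "data": {"motion": [[0, 0, 0, 0, 0, 0, 1], [0, 0, -20, 0, 0, 0, 1], [0, 0, -40, 0, 0, 0, 1], [0, 0, -40, 0, 0, 0, 1], [0, 0, -20, 0, 0, 0, 1]]}}

```text
time: 11.3
position: [477.6, 111.1, 130.3]
tcp_rot: [0.001, 0.672, 0.741, 0.001]
contact_force: [0.8, -0.8, -2.8]
width: 21.0
gripper_force: 59.6
```

```bash
python3 - <<'E'
from h import *
go([572,-2,130]);print(sense()["width"])
E
```

```text
pos [477.6 111.1 130.3] yaw 1.6691 tilt [0.0032 0.0007] shift [-121.9   82.9    0.5]
21.04905754013952
```

{"op": "step_arm", "data": {"motion": [[0, 0, -50, 0, 0, 0, 1], [-40, 16, 0, 0, 0, 0, 1], [-40, 16, 0, 0, 0, 0, 1], [-40, 17, 0, 0, 0, 0, 1], [-40, 17, 0, 0, 0, 0, 1]]}}

```text
time: 11.8
position: [557.9, -44.2, 177.3]
tcp_rot: [-0.0, 0.672, 0.741, -0.001]
contact_force: [1.0, 0.1, -2.2]
width: 20.7
gripper_force: 59.6
```

{"op": "step_arm", "data": {"motion": [[-40, 17, 0, 0, 0, 0, 1], [0, 0, 0, 0, 0, 0, 1], [0, 0, 0, 0, 0, 0, 1], [0, 0, 0, 0, 0, 0, 1], [0, 0, 0, 0, 0, 0, 1]]}}

```text
time: 12.3
position: [578.3, -78.7, 177.7]
tcp_rot: [-0.0, 0.671, 0.742, -0.0]
contact_force: [0.5, -0.1, -2.6]
width: 20.7
gripper_force: 59.6
```

```bash
python3 - <<'E'
from h import *
snap("w5");go([572,-2,130])
E
```

```text
pos [578.4 -78.9 177.9] yaw 1.6714 tilt [-0.0002 -0.0001] shift [77.2  1.4 47.9]
```

View pics/w5.png

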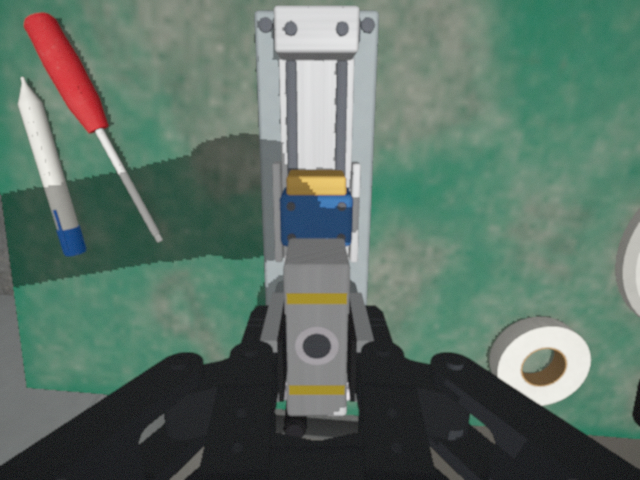

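w5 shows the block held, its hole at (316,346). The channel lies between dark rails at x≈292 and 342, the anvil's lower edge is at y≈57, and the brass nose front is at y≈170. I'll get the edges from intensity profiles.

```bash
python3 - <<'E'
from h import *
g=cv2.cvtColor(cv2.imread("pics/w5.png"),cv2.COLOR_BGR2GRAY).astype(int)
for y in(75,100,125,150): print(y,g[y,276:360].tolist())
print("col",[g[40:72,x].tolist() for x in(290,317)],[g[160:200,x].tolist() for x in (317,)])
for x in (275,358): print(x,ray("w5",(x,48),60))
E
```

```text
75 [177, 177, 175, 181, 205, 217, 218, 219, 208, 172, 124, 106, 105, 108, 112, 111, 113, 115, 110, 108, 140, 191, 214, 220, 220, 219, 218, 219, 221, 223, 223, 225, 225, 225, 223, 222, 220, 220, 221, 221, 221, 221, 221, 221, 220, 219, 220, 219, 218, 220, 220, 223, 224, 224, 223, 223, 222, 219, 214, 198, 150, 107, 108, 109, 109, 114, 114, 113, 114, 110, 113, 166, 212, 225, 224, 222, 214, 198, 183, 182, 182, 182, 182, 180]
100 [178, 179, 178, 181, 197, 214, 219, 220, 218, 205, 156, 107, 105, 111, 112, 116, 114, 113, 113, 108, 125, 175, 211, 219, 220, 218, 218, 218, 220, 222, 222, 223, 224, 223, 221, 220, 219, 217, 219, 218, 219, 220, 219, 218, 219, 219, 219, 218, 219, 219, 220, 221, 223, 222, 222, 221, 220, 210, 174, 127, 101, 99, 110, 110, 113, 117, 116, 115, 113, 115, 145, 191, 218, 223, 221, 217, 202, 180, 176, 181, 181, 181, 183, 180]
125 [177, 175, 176, 172, 175, 196, 213, 217, 214, 198, 159, 116, 107, 110, 112, 116, 114, 115, 115, 110, 119, 166, 208, 219, 219, 216, 216, 215, 218, 220, 220, 222, 220, 221, 220, 219, 216, 215, 217, 216, 218, 218, 218, 216, 217, 218, 217, 216, 217, 21
[... 499 characters left out ...]
16, 116, 118, 115, 113, 142, 187, 212, 220, 217, 210, 194, 180, 177, 179, 180, 179, 181, 181, 180]
col [[221, 222, 220, 220, 217, 217, 218, 219, 218, 209, 194, 174, 140, 109, 97, 92, 94, 94, 94, 94, 94, 102, 108, 109, 113, 113, 111, 112, 111, 110, 114, 111], [226, 226, 224, 224, 222, 222, 222, 223, 220, 211, 194, 173, 138, 109, 94, 95, 96, 96, 95, 113, 167, 210, 221, 224, 220, 222, 221, 221, 222, 221, 222, 222]] [[216, 215, 216, 215, 216, 215, 204, 172, 142, 121, 100, 94, 93, 92, 93, 105, 137, 167, 187, 197, 197, 198, 198, 197, 195, 195, 193, 190, 188, 189, 188, 189, 186, 178, 160, 120, 85, 79, 82, 88]]
275 [542.82496771  32.3820329   60.        ]
358 [591.84437125  37.30353455  60.        ]
```

```bash
python3 - <<'E'
from h import *
r=lambda u,v,z:ray("w5",(u,v),z)[:2]
C=[]
for y,a,b in((75,296.6,335.6),(100,296.9,334.4),(125,297,334.3),(150,297.1,334.2)):
    A,B=r(a,y,25),r(b,y,25);C.append((A+B)/2);print(A,B,np.linalg.norm(B-A))
C=np.array(C);d=C[0]-C[-1];print("centres",C.round(1),"yaw",np.arctan2(-d[0],d[1]))
print("anvil top",r(317,51.3,60),"bottom",r(317,59.6,20)); print("nose bottom",r(317,168,20),"top",r(317,176.5,57))
an=np.array([(r(275,40,60)+r(358,40,60))/2]);print("anvil mid",an)
print("block hole",ray("w5",(316,346),177.9-8.5+30), pose()[2])
E
```

```text
[554.95381582  21.59925527] [581.56448572  24.27081229] 26.74443810213072
[556.54567284   5.45372125] [582.57981595   8.0672772 ] 26.165001100088435
[558.0528149 -11.2800822] [584.40849876  -8.63437388] 26.48814535480462
[559.61451595 -28.61965424] [586.30338078 -25.94063287] 26.82298755626877
centres [[568.3  22.9]
 [569.6   6.8]
 [571.2 -10. ]
 [573.  -27.3]] yaw 0.09332131466029325
anvil top [567.80951777  33.08879839] bottom [567.84627353  33.25292453]
nose bottom [575.29807154 -40.69140005] top [575.32506848 -41.44848131]
anvil mid [[566.90380805  39.13408779]]
block hole [578.51326967 -78.41378213 199.4       ] [578.40455726 -78.92422815 177.86903385]
```

{"op": "step_arm", "data": {"motion": [[40, 0, 0, 0, 0, 0.007, 1], [35, -0.8, 0, 0, 0, 0, 1], [0, 0, 40, 0, 0, 0, 1], [0, 0, 40, 0, 0, 0, 1], [0, 0, 20, 0, 0, 0, 1]]}}

```text
time: 12.85
position: [568.7, -5.2, 75.1]
tcp_rot: [-0.001, 0.673, 0.739, -0.002]
contact_force: [-1.3, -0.7, -3.3]
width: 20.9
gripper_force: 59.5
```

{"op": "step_arm", "data": {"motion": [[0, 0, 0, 0, 0, 0, 1], [0, 0, 0, 0, 0, 0, 1], [0, 0, 0, 0, 0, 0, 1], [0, 0, 0, 0, 0, 0, 1], [0, 0, 0, 0, 0, 0, 1]]}}

```text
time: 13.35
position: [571.8, -5.8, 79.0]
tcp_rot: [0.001, 0.674, 0.738, 0.001]
contact_force: [-0.8, -0.1, -2.1]
width: 20.9
gripper_force: 59.5
```

```bash
python3 - <<'E'
from h import *
go([570.6,-4.2,28.5])
E
```

```text
pos [571.8  -5.8  79. ] yaw 1.6616 tilt [ 0.0021 -0.0003] shift [ 1.8 -1.1 50.5]
```

{"op": "step_arm", "data": {"motion": [[1.5, -1, 20, 0, 0, 0, 1], [0, 0, 18, 0, 0, 0, 1], [0, 0, 0, 0, 0, 0, 1], [0, 0, 0, 0, 0, 0, 1], [0, 0, 0, 0, 0, 0, 1]]}}

```text
time: 13.85
position: [570.9, -4.2, 41.0]
tcp_rot: [0.001, 0.674, 0.739, 0.001]
contact_force: [-0.0, 0.7, -2.8]
width: 20.9
gripper_force: 59.6
```

```bash
python3 - <<'E'
from h import *
go([570.6,-4.2,28.5])
E
```

```text
pos [570.9  -4.2  41. ] yaw 1.6617 tilt [0.0022 0.0001] shift [ 0.  -0.3 12.5]
```

{"op": "step_arm", "data": {"motion": [[0, -0.3, 5, 0, 0, 0, 1], [0, 0, 4, 0, 0, 0, 1], [0, 0, 2, 0, 0, 0, 1], [0, 0, 0, 0, 0, 0, 1], [0, 0, 0, 0, 0, 0, 1]]}}

```text
time: 14.35
position: [569.7, -4.4, 28.8]
tcp_rot: [0.0, 0.674, 0.739, 0.0]
contact_force: [-0.6, -1.2, -3.3]
width: 20.6
gripper_force: 59.7
```

{"op": "step_arm", "data": {"motion": [[0, 0, 1, 0, 0, 0, 1], [0, 0, 0, 0, 0, 0, 1], [0, 0, 0, 0, 0, 0, 1], [0, 0, 0, 0, 0, 0, 1], [0, 0, 0, 0, 0, 0, 1]]}}

```text
time: 14.85
position: [569.7, -4.4, 28.5]
tcp_rot: [0.0, 0.674, 0.739, -0.0]
contact_force: [-2.2, 0.1, 6.4]
width: 21.1
gripper_force: 60.7
```

{"op": "step_arm", "data": {"motion": [[0, 0, 0, 0, 0, 0, -1], [0, 0, 0, 0, 0, 0, -1], [0, 0, 0, 0, 0, 0, -1], [0, 0, 0, 0, 0, 0, -1], [0, 0, -15, 0, 0, 0, -1]]}}

```text
time: 15.35
position: [568.2, -4.7, 41.7]
tcp_rot: [-0.001, 0.674, 0.739, -0.001]
contact_force: [-0.3, -0.1, 0.6]
width: 85.5
gripper_force: 0.0
```

{"op": "step_arm", "data": {"motion": [[0, 0, -45, 0, 0, 0, -1], [0, 0, -45, 0, 0, 0, -1], [0, 0, -45, 0, 0, 0, -1], [-45, 0, -15, 0, 0, 0, -1], [-45, 0, 0, 0, 0, 0, -1]]}}

```text
time: 15.85
position: [580.2, -93.0, 198.1]
tcp_rot: [0.004, 0.673, 0.74, 0.002]
contact_force: [0.9, -0.1, -1.7]
width: 85.7
gripper_force: 0.0
```

{"op": "step_arm", "data": {"motion": [[-40, 0, 0, 0, 0, 0, -1], [-45, 0, 0, 0, 0, 0, -1], [0, 0, 0, 0, 0, 0, -1], [0, 0, 0, 0, 0, 0, -1], [0, 0, 0, 0, 0, 0, -1]]}}

```text
time: 16.35
position: [585.6, -176.9, 193.6]
tcp_rot: [0.0, 0.673, 0.739, 0.001]
contact_force: [0.0, 1.0, 0.1]
width: 85.2
gripper_force: 0.0
```

```bash
python3 - <<'E'
from h import *
snap("w6");go([577.6,-202.7,76]);print(sense()["joints"].round(2))
E
```

```text
pos [ 585.7 -176.5  193.5] yaw 1.6649 tilt [0.0008 0.0006] shift [-25.4 -10.6 117.5]
[ 0.8   0.52 -0.81  1.7   0.42  1.1  -0.04]
```

View pics/w6.png

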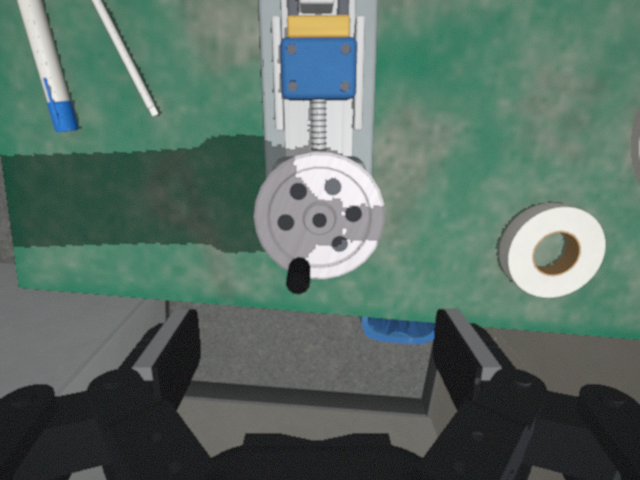

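w6 shows the wheel hub at (319,220) and the knob running from its foot at (300,263) to its top at (297,283).

```bash
python3 - <<'E'
from h import *
H=ray("w6",(319.5,220),74);k1=ray("w6",(297,282),107);k2=ray("w6",(300,264),73);w=ray("w6",(319,215),71)
print(H,w,k1,k2)
h=np.array([586.7,-167.8])
for k in (k1,k2):
    d=k[:2]-h;print(np.hypot(*d),np.arctan2(d[1],d[0]))
go([*k1[:2],78])
E
```

```text
[ 587.50418268 -168.51631538   74.        ] [ 586.93255826 -165.82562115   71.        ] [ 576.25568891 -200.76491369  107.        ] [ 576.91877593 -201.80875561   73.        ]
34.579895437462866 -1.8776221199599525
35.38739609442315 -1.8508468212787337
pos [ 585.7 -176.5  193.5] yaw 1.6649 tilt [0.0008 0.0006] shift [-23.3 -11.7 115.5]
```

{"op": "step_arm", "data": {"motion": [[-12, -5, 20, 0, 0, 0, -1], [-13, -6, 40, 0, 0, 0, -1], [0, 0, 25, 0, 0, 0, -1], [0, 0, 0, 0, 0, 0, -1], [0, 0, 0, 0, 0, 0, -1]]}}

```text
time: 16.9
position: [577.6, -202.8, 108.7]
tcp_rot: [0.0, 0.673, 0.739, 0.001]
contact_force: [0.2, 0.3, 0.8]
width: 85.7
gripper_force: 0.0
```

```bash
python3 - <<'E'
from h import *
go([576.5,-202.5,77])
E
```

```text
pos [ 577.6 -202.8  108.7] yaw 1.6645 tilt [0.0009 0.0008] shift [ 0.3 -1.1 31.7]
```

{"op": "step_arm", "data": {"motion": [[0, -1, 15, 0, 0, 0, -1], [0, 0, 15, 0, 0, 0, -1], [0, 0, 0, 0, 0, 0, -1], [0, 0, 0, 0, 0, 0, 1], [0, 0, 0, 0, 0, 0, 1]], "grip_force": 25}}

```text
time: 17.4
position: [576.2, -204.7, 78.2]
tcp_rot: [0.0, 0.674, 0.739, 0.0]
contact_force: [0.4, 0.3, -0.6]
width: 59.1
gripper_force: 0.0
```

{"op": "step_arm", "data": {"motion": [[0, 0, 0, 0, 0, 0, 1], [0, 0, 0, 0, 0, 0, 1], [0, 0, 0, 0, 0, 0, 1], [0, 0, 0, 0, 0, 0, 1], [0, 0, 0, 0, 0, 0, 1]]}}

```text
time: 17.9
position: [576.1, -204.7, 78.2]
tcp_rot: [0.0, 0.674, 0.739, 0.0]
contact_force: [-0.3, -0.4, 3.5]
width: 14.8
gripper_force: 24.7
```

```bash
python3 - <<'E'
from h import *
s,R,p=pose();print(p,s["width"],s["contact_force"])
h=np.array([586.8,-168.]);d=p[:2]-h;a=np.arctan2(d[1],d[0]);print(np.hypot(*d),a)
g=yaw(R)-a
for i in range(20):
    m=g+.2*i+.1;L=72*np.sin(.1);print(i,[round(-L*np.sin(m),1),round(L*np.cos(m),1)])
E
```

```text
[ 576.10174826 -204.68920818   78.20070195] 14.754644270575756 [-0.29377538 -0.37439049  3.49028065]
38.21715043496224 -1.8545209222666883
0 [np.float64(3.3), np.float64(-6.4)]
1 [np.float64(4.5), np.float64(-5.6)]
2 [np.float64(5.5), np.float64(-4.6)]
3 [np.float64(6.3), np.float64(-3.4)]
4 [np.float64(6.9), np.float64(-2.1)]
5 [np.float64(7.2), np.float64(-0.7)]
6 [np.float64(7.1), np.float64(0.7)]
7 [np.float64(6.9), np.float64(2.2)]
8 [np.float64(6.3), np.float64(3.5)]
9 [np.float64(5.5), np.float64(4.7)]
10 [np.float64(4.4), np.float64(5.6)]
11 [np.float64(3.2), np.float64(6.4)]
12 [np.float64(1.9), np.float64(6.9)]
13 [np.float64(0.5), np.float64(7.2)]
14 [np.float64(-1.0), np.float64(7.1)]
15 [np.float64(-2.4), np.float64(6.8)]
16 [np.float64(-3.7), np.float64(6.2)]
17 [np.float64(-4.8), np.float64(5.3)]
18 [np.float64(-5.8), np.float64(4.3)]
19 [np.float64(-6.5), np.float64(3.0)]
```

{"op": "step_arm", "data": {"motion": [[3.3, -6.4, 0, 0, 0, 0, 1], [4.5, -5.6, 0, 0, 0, 0, 1], [5.5, -4.6, 0, 0, 0, 0, 1], [6.3, -3.4, 0, 0, 0, 0, 1], [6.9, -2.1, 0, 0, 0, 0, 1]]}}

```text
time: 18.4
position: [552.1, -179.8, 78.3]
tcp_rot: [0.001, 0.674, 0.739, 0.001]
contact_force: [7.0, -0.2, 0.3]
width: 15.2
gripper_force: 24.7
```

```bash
cat > st.py <<'E'
from h import *
import sys
s,R,p=pose();f=s["contact_force"]
h=np.array([586.8,-168.]);d=p[:2]-h;a=np.arctan2(d[1],d[0]);t=np.array([np.sin(a),-np.cos(a)]);u=d/np.hypot(*d)
print("r",np.hypot(*d).round(1),"turned",((-1.86-a)%(2*np.pi)).round(3),"ftan",(f[:2]@t).round(2),"frad",(f[:2]@u).round(2),"z",p[2].round(1),"w",s["width"].round(1),"t",s["time"])
E
python3 st.py
```

```text
Traceback (most recent call last):
  File "st.py", line 5, in <module>
    print("r",np.hypot(*d).round(1),"turned",((-1.86-a)%(2*np.pi)).round(3),"ftan",(f[:2]@t).round(2),"frad",(f[:2]@u).round(2),"z",p[2].round(1),"w",s["width"].round(1),"t",s["time"])
                                                                                                                                                      ^^^^^^^^^^^^^^^^
AttributeError: 'float' object has no attribute 'round'
```

{"op": "step_arm", "data": {"motion": [[7.2, -0.5, 0, 0, 0, 0, 1], [7.1, 1, 0, 0, 0, 0, 1], [6.9, 2.4, 0, 0, 0, 0, 1], [6.3, 3.5, 0, 0, 0, 0, 1], [5.5, 4.7, 0, 0, 0, 0, 1]]}}

```text
time: 18.9
position: [559.5, -146.9, 78.2]
tcp_rot: [0.0, 0.674, 0.738, -0.001]
contact_force: [2.0, -4.9, 5.2]
width: 15.2
gripper_force: 25.2
```

```bash
sed -i 's/s\["width"\].round(1)/s["width"]/' st.py; python3 st.py
```

```text
r 34.5 turned 1.939 ftan -2.65 frad -4.6 z 78.2 w 15.184650584914198 t 18.9
```

{"op": "step_arm", "data": {"motion": [[4.7, 5.5, 0, 0, 0, 0, 1], [3.4, 6.3, 0, 0, 0, 0, 1], [2, 6.9, 0, 0, 0, 0, 1], [0.6, 7.2, 0, 0, 0, 0, 1], [-0.8, 7.1, 0, 0, 0, 0, 1]]}}

```text
time: 19.4
position: [590.1, -134.4, 78.1]
tcp_rot: [-0.001, 0.674, 0.738, -0.002]
contact_force: [-2.8, -5.4, 10.0]
width: 14.9
gripper_force: 25.6
```

```bash
python3 st.py
```

```text
r 33.8 turned 2.951 ftan -2.27 frad -5.69 z 78.1 w 14.92806261143769 t 19.4
```

{"op": "step_arm", "data": {"motion": [[-1.3, 3.5, 0, 0, 0, 0, 1], [-1.2, 3.4, 0, 0, 0, 0, 1], [-1.5, 3.3, 0, 0, 0, 0, 1], [0, 0, 0, 0, 0, 0, 1], [0, 0, 0, 0, 0, 0, 1]]}}

```text
time: 19.9
position: [600.8, -137.1, 78.1]
tcp_rot: [-0.001, 0.674, 0.738, -0.002]
contact_force: [-1.5, -4.3, 8.1]
width: 15.2
gripper_force: 25.5
```

```bash
sed -i 's/-168\./-170./' st.py; python3 st.py; python3 - <<'E'
from h import *
snap("w7");print(finder.tip_of("wrist","carriage")[:1])
E
```

```text
r 35.8 turned 3.255 ftan 0.31 frad -4.55 z 78.1 w 15.16342492311439 t 19.9
[{'xyz': [572.1, -29.1, 23.9], 'conf': 0.94}]
```

View pics/w7.png

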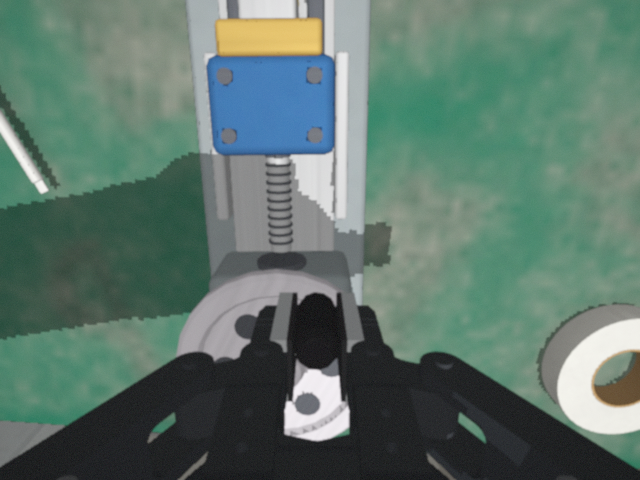

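w7 shows the nose front (y≈18) just behind the block, with the knob held between the pads at (316,330). I'm continuing in small steps.

{"op": "step_arm", "data": {"motion": [[-1.2, 1.5, 0, 0, 0, 0, 1], [-1.1, 1.5, 0, 0, 0, 0, 1], [0, 0, 0, 0, 0, 0, 1], [0, 0, 0, 0, 0, 0, 1], [0, 0, 0, 0, 0, 0, 1]]}}

```text
time: 20.5
position: [603.7, -138.4, 78.1]
tcp_rot: [-0.001, 0.674, 0.738, -0.002]
contact_force: [-1.7, -2.7, 8.7]
width: 15.2
gripper_force: 25.6
```

```bash
python3 st.py;python3 - <<'E'
from h import *
print("nose",ray("w7",(269,18),57))
E
```

```text
r 35.8 turned 3.342 ftan -0.26 frad -3.21 z 78.1 w 15.175665327597649 t 20.5
nose [573.99330477 -28.6709617   57.        ]
```

{"op": "step_arm", "data": {"motion": [[-1.1, 1.4, 0, 0, 0, 0, 1], [-1.2, 1.4, 0, 0, 0, 0, 1], [0, 0, 0, 0, 0, 0, 1], [0, 0, 0, 0, 0, 0, 1], [0, 0, 0, 0, 0, 0, 1]]}}

```text
time: 21.0
position: [606.6, -140.1, 78.1]
tcp_rot: [-0.001, 0.674, 0.739, -0.002]
contact_force: [-2.3, -1.1, 9.6]
width: 15.3
gripper_force: 25.6
```

```bash
python3 st.py
```

```text
r 35.9 turned 3.438 ftan -1.27 frad -2.19 z 78.1 w 15.263605974202873 t 21.0
```

{"op": "step_arm", "data": {"motion": [[-1.2, 1.4, 0, 0, 0, 0, 1], [-1.2, 1.3, 0, 0, 0, 0, 1], [0, 0, 0, 0, 0, 0, 1], [0, 0, 0, 0, 0, 0, 1], [0, 0, 0, 0, 0, 0, 1]]}}

```text
time: 21.5
position: [609.5, -142.2, 78.1]
tcp_rot: [-0.001, 0.674, 0.739, -0.002]
contact_force: [-2.2, -1.5, 9.0]
width: 14.9
gripper_force: 25.6
```

```bash
python3 st.py
```

```text
r 35.9 turned 3.536 ftan -0.74 frad -2.6 z 78.1 w 14.875179666127874 t 21.5
```

{"op": "step_arm", "data": {"motion": [[-1.3, 1.3, 0, 0, 0, 0, 1], [-1.3, 1.2, 0, 0, 0, 0, 1], [0, 0, 0, 0, 0, 0, 1], [0, 0, 0, 0, 0, 0, 1], [0, 0, 0, 0, 0, 0, 1]]}}

```text
time: 22.0
position: [611.0, -143.5, 78.0]
tcp_rot: [-0.003, 0.674, 0.739, -0.002]
contact_force: [-4.9, 1.0, 12.0]
width: 15.5
gripper_force: 25.9
```

```bash
python3 st.py
```

```text
r 35.9 turned 3.593 ftan -4.23 frad -2.57 z 78.0 w 15.487331670183428 t 22.0
```

{"op": "step_arm", "data": {"motion": [[-0.7, 0.6, 0, 0, 0, 0, 1], [0, 0, 0, 0, 0, 0, 1], [0, 0, 0, 0, 0, 0, 1], [0, 0, 0, 0, 0, 0, 1], [0, 0, 0, 0, 0, 0, 1]]}}

```text
time: 22.5
position: [611.1, -143.6, 78.1]
tcp_rot: [-0.003, 0.674, 0.739, -0.002]
contact_force: [-5.6, 0.5, 12.3]
width: 15.0
gripper_force: 26.0
```

```bash
python3 st.py; python3 - <<'E'
from h import *
viewer.camera("top");viewer.camera("side")
for c in("top","side"):
    for l in("carriage","setting_block","bed"): print(c,l,[(np.round(d["xyz"],1),round(d["conf"],2)) for d in finder.tip_of(c,l)])
E
```

```text
r 35.9 turned 3.597 ftan -4.45 frad -3.37 z 78.1 w 14.960683026350141 t 22.5
top carriage [(array([575.1, -31.9,  18.2]), 0.6)]
top setting_block [(array([572.4,   4.7,  21.2]), 0.91), (array([ 3.998e+02,  2.749e+02, -1.000e-01]), 0.7), (array([562.4, 197.3,   4.9]), 0.66), (array([4.336e+02, 1.981e+02, 2.000e-01]), 0.53)]
top bed [(array([573. ,  -9.6,  20.9]), 0.71)]
side carriage [(array([573.1, -25. ,  22.1]), 0.68), (array([569.6,  -9.1,  22.1]), 0.56)]
side setting_block [(array([430.8, 192.6,  -0.5]), 0.74), (array([555.8, 197.8,  -4.1]), 0.58), (array([402.2, 274.7,  -1.8]), 0.54), (array([5.708e+02, 1.000e-01, 1.800e+01]), 0.48)]
side bed [(array([568.6, -12. ,  20.1]), 0.82)]
```

{"op": "step_arm", "data": {"motion": [[0.9, -0.8, 0, 0, 0, 0, 1], [0, 0, 0, 0, 0, 0, -1], [0, 0, 0, 0, 0, 0, -1], [0, 0, 0, 0, 0, 0, -1], [0, 0, 0, 0, 0, 0, -1]]}}

```text
time: 23.4
position: [613.0, -144.7, 77.1]
tcp_rot: [-0.001, 0.674, 0.739, -0.0]
contact_force: [-0.7, -0.5, 0.2]
width: 72.5
gripper_force: 0.0
```

{"op": "step_arm", "data": {"motion": [[0, 0, -20, 0, 0, 0, -1], [0, 0, -40, 0, 0, 0, -1], [0, 0, -40, 0, 0, 0, -1], [40, -10, 0, 0, 0, 0, -1], [20, -10, 0, 0, 0, 0, -1]]}}

```text
time: 23.9
position: [588.4, -84.0, 179.4]
tcp_rot: [0.0, 0.674, 0.739, 0.001]
contact_force: [-0.5, 1.2, -0.6]
width: 85.3
gripper_force: 0.0
```

{"op": "step_arm", "data": {"motion": [[0, 0, 0, 0, 0, 0, -1], [0, 0, 0, 0, 0, 0, -1], [0, 0, 0, 0, 0, 0, -1], [0, 0, 0, 0, 0, 0, -1], [0, 0, 0, 0, 0, 0, -1]]}}

```text
time: 24.4
position: [588.4, -88.0, 177.5]
tcp_rot: [-0.0, 0.675, 0.738, -0.0]
contact_force: [0.1, 0.2, 0.9]
width: 85.2
gripper_force: 0.0
```

```bash
python3 - <<'E'
from h import *
im=snap("w8");print(pose()[2],sense()["contact_force"])
d=np.load("pics/w8.npz");Wi=np.linalg.inv(d["W"])
def px(X):
    c=Wi@[*X,1];c=d["K"]@c[:3];return c[:2]/c[2]
ax=np.array([-np.sin(.0933),np.cos(.0933)]);an=np.array([567.8,33.2])
prev=None
for off in (0,7):
  lat=np.array([ax[1],-ax[0]])*off
  print([(round(float(q),1),im[int(round(v)),int(round(u))].tolist()) for q in np.arange(-66,8,1.) for u,v in [px([*(an+lat+ax*q),50])] if 0<=v<480])
print(px([*an,50]),px([*(an-ax*60),50]))
H=px([586.7,-169,107]);print(H)
E
```

```text
[588.32669099 -87.7656692  177.51461168] [ 0.16633179  0.16061765 -0.26746887]
[(-66.0, [220, 187, 101]), (-65.0, [222, 188, 106]), (-64.0, [222, 188, 106]), (-63.0, [213, 179, 98]), (-62.0, [194, 162, 86]), (-61.0, [146, 124, 91]), (-60.0, [154, 150, 145]), (-59.0, [211, 212, 212]), (-58.0, [217, 218, 218]), (-57.0, [217, 217, 218]), (-56.0, [216, 217, 217]), (-55.0, [217, 217, 217]), (-54.0, [218, 219, 219]), (-53.0, [216, 217, 217]), (-52.0, [216, 217, 217]), (-51.0, [223, 217, 204]), (-50.0, [231, 214, 153]), (-49.0, [234, 213, 85]), (-48.0, [234, 213, 89]), (-47.0, [232, 213, 121]), (-46.0, [219, 216, 208]), (-45.0, [216, 217, 217]), (-44.0, [217, 218, 218]), (-43.0, [216, 217, 218]), (-42.0, [217, 217, 217]), (-41.0, [215, 216, 216]), (-40.0, [216, 217, 217]), (-39.0, [216, 217, 217]), (-38.0, [229, 227, 230]), (-37.0, [244, 241, 244]), (-36.0, [242, 239, 242]), (-35.0, [185, 183, 187]), (-34.0, [106, 109, 115]), (-33.0, [106, 110, 117]), (-32.0, [107, 108, 115]), (-31.0, [103, 107, 113]), (-30.0, [108, 111, 118]), (-29.0, [105, 108, 114]), (-28.0, [103, 108, 114]), (-27.0, [10
[... 2143 characters left out ...]
7.0, [216, 216, 217]), (-16.0, [215, 215, 217]), (-15.0, [217, 213, 205]), (-14.0, [230, 212, 118]), (-13.0, [232, 212, 83]), (-12.0, [233, 212, 82]), (-11.0, [230, 211, 118]), (-10.0, [216, 213, 205]), (-9.0, [215, 215, 216]), (-8.0, [214, 215, 216]), (-7.0, [214, 215, 216]), (-6.0, [213, 215, 215]), (-5.0, [213, 214, 214]), (-4.0, [214, 214, 215]), (-3.0, [213, 214, 213]), (-2.0, [211, 211, 211]), (-1.0, [150, 151, 151]), (0.0, [88, 90, 91]), (1.0, [102, 103, 103]), (2.0, [163, 165, 165]), (3.0, [199, 199, 200]), (4.0, [212, 212, 213]), (5.0, [210, 211, 211]), (6.0, [211, 212, 212]), (7.0, [213, 213, 213])]
[299.75126576  35.38062281] [301.28985846 136.5823003 ]
[301.56629278 377.50960199]
```

```bash
python3 -c "
from bench import workorder
print(workorder.close_job())"
```

```text
the job is handed in; nothing more can be done
None
```

The block lies flat in the channel, held snug between the carriage nose and the anvil (about 4.5 N at the knob); the arm is clear of everything and the job was handed in at about 24 s.

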